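# Draw the long spatula out of the half-open utensil box and hold it over the pan

### The arm

A 6-joint arm with a two-finger parallel gripper is mounted at the origin on the work surface. World frame = base frame: x ahead of the robot, y to its left, z up, the work surface at z = 0. Lengths are in m, angles in degrees, forces in N, time in s.
With the tool pointing down it reaches from about 0.3 to 0.875 m from the base axis. Payload 6.4 kg.
Tool frame: the origin (TCP) lies at the very end of the fingers, on their centre line; the grasp point (between the pads) lies 19 mm behind it; z points along the fingers, y is the direction in which the jaws open and shut (so a half turn about z gives the same grasp; the last joint's range is limited). The gripper opens to 85 mm and grips with 20 to 120 N. Pads are 22 mm wide; open, the fingers measure 114 mm over their backs; the gripper's body (76 mm by 85 mm) begins 54 mm behind the grasp point. The pads swing forward as they close: fully open they stand 13 mm farther back than shut.
Start: joints at [-87.049, 10.359, 92.074, -0, 77.567, -11.82], TCP at [0.147, -0.556, 0.209] pointing down, gripper open.
Joint ranges: [-171.53, 171.53], [-51.25, 118.39], [17.06, 147.69], [-65.23, 245.23], [0, 150.52], [-178.68, 178.68]. Speed limits (degrees/s): [147.25, 147.25, 172.46, 180, 180, 180].

### API

Orientations are given as [roll, pitch, yaw] about the fixed x, y, z axes, in that order (R = Rz(yaw) Ry(pitch) Rx(roll)).
In Python, from station import robot gives the robot as it stands.
- The arm moves only by the tool move_arm, never from a script. Its argument "motion" is text: rows parted by semicolons, each of 7 numbers parted by spaces: the shift along the tool's x, y, z in m, then the turn, a rotation vector about the tool's x, y, z in rad, then the opening, from 0 (shut) to 1 (fully open). A call has 1 to 20 rows; each row shifts and turns the pose as measured when the row begins, along the tool's axes as they then stand; what a row does not reach is not made up. A row lasts 1/12 s, in which the tool goes at most 41.7 mm and 7.16 degrees, less where a joint would pass 70% of its speed; a pose out of reach is approached as far as the arm can. A call is refused whole if a number of a shift passes 0.0417 or a number of a turn 0.125, either way. A call with a gripper value outside its range is refused whole. The fingers move at their own pace and stop on an object; "newtons" is the grip in N (left out, the last holds). Time passes only in rows, so rows that do not move let the fingers close. It gives the time, the measured TCP pose, the force and the opening at its end, in the units of the state.
- robot.observe(): the state, without advancing time (a new reading comes with each control period).
- robot.snapshot(name): name is "side" or "top" or "wrist"; returns a dict with "image" (420x560x3 uint8, red, green, blue), "depth" (420x560 float32, m along the optical axis (not along the pixel's ray), 0 where there is no reading), "camera_matrix" (3x3 intrinsics, pixels), "rvec" (rotation vector, rad) and "tvec" (3), from world to camera coordinates, as OpenCV has them. Camera axes: x right, y down, z forward; pixel columns grow to the right and rows downward; lengths in m; the calibration is good to about 2 mm. The wrist camera is an equidistant fisheye: a pixel r from the principal point sees the ray r / f radians off the axis. A picture is of the moment at which its call begins.
- robot.finish_job(): hands the job in, once; it reports no verdict.
The state is a dict: "time_s": time; "q": joint angles; "qvel": joint speeds; "effort": joint torques, N m; "ee_pos": TCP position; "ee_rot": TCP orientation; "ft_force": force on the tool from outside, world axes, zero at the start; "wrist_torque": the same for the moment, N m; "width": finger opening in m.
Only numpy, scipy, OpenCV 4.12 (cv2) and the standard library are available. Lean on these libraries where they do the work, as an engineer would, in place of code of your own. Each camera call takes 0.05 s, during which the arm holds its last target. There are 200 camera calls.

### The job

Slide the clear lid of the wooden utensil box fully open, then draw the red spatula out by its handle: it is longer than the opening, so tilt it and bring it out diagonally, without jamming it hard against the box. Finish still gripping the spatula in the air, motionless, with its blade over the middle of the pan and every part of it at least 12 cm above the counter; leave the lid open and the other things on the counter where they are.

Things in the scene. Friction and masses are not known exactly. Their poses are not given: they have to be found in the camera images.
- box: wooden utensil box, fixed to the counter, 320 long (x) x 190 wide (y). Origin: centre of its underside; x along its length, away from the robot, z up. Inner floor 8 above the counter; inner faces at x = -150 and 150, y = -85 and 85. Side walls 75 high, with 8 wide rails on top up to 81.5; end wall at +x 60 high, at -x 75 high
- opening_edge (a point): middle of the lower edge of the box's fixed wooden panel, at box x = 0, y = 0, 75 above the counter. The panel (6 thick, top at 81) always covers the half from here to the box's -x end; only the far half, box x = 0 to 150, can be uncovered
- lid (a joint): sliding clear lid of the far half of the box, 152 long, 180 wide, 6 thick, top 88.5 above the counter. Value in m: 0 = shut, 0.15 = fully open, at its stop, lying over the fixed panel; slides towards the box's -x and stays where left; friction about 1.5 N. Starts 20 to 50 mm open
- lid_knob (a point): centre of the round black knob on the lid, 24 diameter, 24 tall (its foot on the lid's top, 88.5 above the counter). It is in the middle of the lid: at box x = 76 mm when shut, -74 mm when fully open, box y = 0
- spatula_grip (a point): point to grip on the spatula: centre of its handle's section, 10 above its underside, 60 from the handle's end. Spatula axes: x from blade to handle end, z up as it lies at the start: flat on the box's floor, blade under the fixed panel, handle under the lid, its x within 0.1 rad of the box's x
- spatula: red plastic spatula, 260 long: straight handle 180 long, 22 wide (y), 20 tall (z), then a flat blade 80 long, 70 wide, 5 thick; one flat underside along the whole. About 0.11 kg, balance point about 65 from the grip point towards the blade. Origin: middle of its length, on its underside, 70 from the grip point
- spatula_blade (a point): centre of the spatula's blade, 160 mm from the grip point towards -x of the spatula and 7.5 mm lower
- spatula_tip (a point): middle of the blade's front edge, 200 mm from the grip point towards -x of the spatula
- spatula_end (a point): middle of the handle's end face (black end cap), 60 mm from the grip point towards +x of the spatula
- pan: loose aluminium pan, rim 220 diameter, 45 high, straight black handle along its x reaching to 275 from the centre, top of handle 52 above the counter. Origin: centre of its underside
- bowl: loose glass bowl, 140 diameter, 60 high, bystander; origin: centre of its underside
- salt_pig: loose blue ceramic salt pig, about 110 diameter, 105 high, bystander; origin: centre of its underside
- mill: loose dark wooden pepper mill, 56 diameter, 160 high, bystander; origin: centre of its underside
- garlic_press: loose black plastic garlic press, 160 x 50 x 27, bystander; origin: underside near its middle
- mug: loose white mug, 80 diameter, 90 high, bystander; origin: centre of its underside

How it is judged (in metres and radians):
On the way, in this order (a step that is already met when the one before it is completed fails the run):
1. the lid is slid fully open, with the spatula still lying in the box (value of joint lid above 0.142 m and height (world z) of spatula_end below 0.06 m), for 0.2 s.
2. the gripped spatula is drawn diagonally through the opening: handle end up above the box while the blade's tip is still below the fixed panel (height (world z) of spatula_end above 0.1 m and height (world z) of spatula_tip below 0.078 m and x of spatula_tip in the frame of box below 0.01 m and contact force between the fingers and spatula above 0.5 N), for 0.1 s.
At the end, for the whole second after the job is handed in: Fingers still hold the spatula (over 1 N): both ends over 110 mm above the counter, blade centre within 70 mm (horizontal) of the pan centre, slower than 0.03 m/s, touching neither box nor pan; lid 130 mm or more open; pan and bystanders within 30 mm of their starts (contact force between the fingers and spatula above 1 N and horizontal distance between spatula_blade and pan below 0.07 m and height (world z) of each of spatula_tip, spatula_end above 0.11 m and linear speed of spatula below 0.03 m/s and contact force between spatula and box below 0.1 N and contact force between spatula and pan below 0.1 N and value of joint lid above 0.13 m and distance of each of pan, bowl, salt_pig, mill, garlic_press, mug from where it was at the start of the episode below 0.03 m); the arm keeps its last pose, push and grip.
It fails at once if the spatula is jammed against the box with more than 30 N (contact force between spatula and box above 30 N).
It fails at once if the pan or another bystander is shoved or knocked more than 30 mm (distance of any of pan, bowl, salt_pig, mill, garlic_press, mug from where it was at the start of the episode above 0.03 m).
It also fails if it takes over 56 s, if anything falls off the work surface, if the arm or the gripper's body presses on something with over 40 N, if the wrist force passes 120 N, or if a joint passes its speed limit or range.

## Working session

There is one attempt and no reset: what is moved stays moved. The work goes in short steps, Python scripts to look and compute and a tool call to move; the robot and the scene stay as the last step left them, time stands still between calls to the robot, and variables do not carry over. Pictures are saved under pics/ and viewed, about 8 in all and at most 12, crops included, and the job is handed in when it is done.

Besides the shell and the picture viewer there is one more tool, called after "Request:" as name(argument=value, ...) on one line, values as JSON. move_arm: Moves the arm, as the interface text tells. Its arguments: {"type":"object","properties":{"motion":{"type":"string"},"newtons":{"type":"number"}},"required":["motion"]}

```bash
mkdir -p pics; ls; cat > h.py <<'E'
import numpy as np,cv2,sys
sys.path.insert(0,'.')
from station import robot
def snap(n):
    s=robot.snapshot(n); np.savez(f'{n}.npz',**s); return s
def world(s,u,v,z=None):
    K=np.array(s['camera_matrix']);R,_=cv2.Rodrigues(np.array(s['rvec'],float));t=np.array(s['tvec'],float).ravel()
    r=np.array([(u-K[0,2])/K[0,0],(v-K[1,2])/K[1,1],1.])
    c=-R.T@t; d=R.T@r
    if z is None:
        return c+d*float(s['depth'][int(round(v)),int(round(u))])
    return c+d*(z-c[2])/d[2]
E
python3 - <<'E'
from h import *
a=snap('top');b=snap('side')
for n,s in(('top',a),('side',b)): cv2.imwrite(f'pics/{n}0.png',cv2.cvtColor(s['image'],cv2.COLOR_RGB2BGR))
print(robot.observe())
E
```

```text
pics
{'time_s': 0.1, 'q': array([-8.70499923e+01,  1.03977262e+01,  9.21245797e+01, -4.23055707e-04,
        7.75665227e+01, -1.18193442e+01]), 'qvel': array([ 0.00444591, -0.01639145, -0.08648812,  0.0711522 ,  0.13518477,
       -0.10590183]), 'effort': array([ 4.56928565e-04, -4.45877516e+01, -3.52238166e+01, -3.79217081e-04,
        4.13528745e-03, -9.45849798e-07]), 'ee_pos': array([ 0.14657894, -0.55547224,  0.20788474]), 'ee_rot': array([-1.79912970e+02, -1.77902007e-02,  1.47694297e+01]), 'ft_force': array([-0.29263597,  0.46232264, -0.51312414]), 'wrist_torque': array([-0.02930975,  0.00881883, -0.00206429]), 'width': 0.08570070455951068}
```

View pics/top0.png

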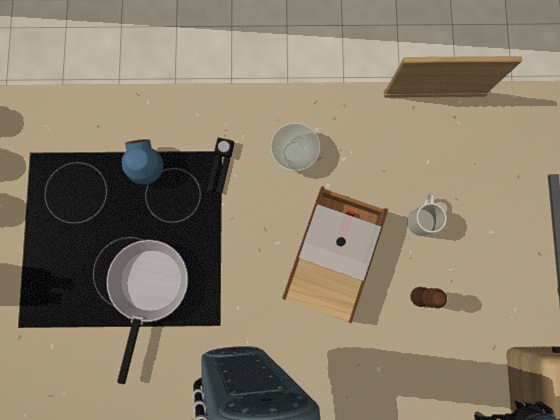

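View pics/side0.png

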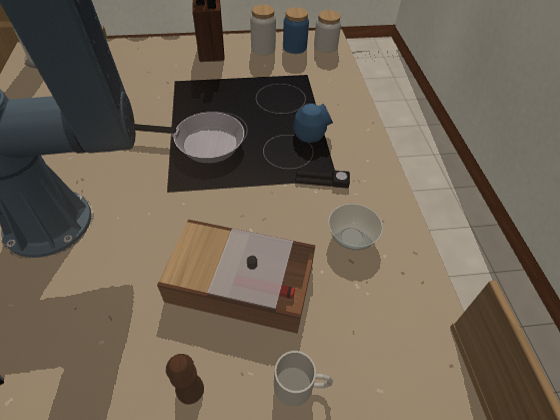

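```bash
python3 - <<'E'
from h import *
np.set_printoptions(precision=4,suppress=True)
s=dict(np.load('top.npz'));b=dict(np.load('side.npz'))
for n,(u,v) in dict(NL=(322,188),NR=(387,209),FR=(351,322),FL=(284,299),knob=(341,241),red=(350,213),panL=(147,281),panrimL=(107.5,281),panrimR=(187.5,281),panT=(147,240.5),panB=(147,321),bowl=(296,148),mill=(433,298),mug=(430,219)).items():
    print(n,world(s,u,v),world(s,u,v,.078),world(s,u,v,.045))
im=s['image'].astype(int);m=(im[...,0]-np.maximum(im[...,1],im[...,2])>18)
ys,xs=np.nonzero(m[180:330,280:390]);print(len(ys))
c=cv2.cvtColor(s['image'],cv2.COLOR_RGB2BGR)[180:330,275:395]
d=cv2.cvtColor(b['image'],cv2.COLOR_RGB2BGR)[215:335,155:320]
cv2.imwrite('pics/crop0.png',np.hstack([cv2.resize(c,(480,600),interpolation=2),]))
cv2.imwrite('pics/crop1.png',cv2.resize(d,(792,576),interpolation=2))
R,_=cv2.Rodrigues(s['rvec']);print(-R.T@s['tvec'].ravel(),s['camera_matrix'])
E
```

```text
NL [ 0.6784 -0.203   0.0795] [ 0.6787 -0.2031  0.078 ] [ 0.6858 -0.2066  0.045 ]
NR [ 0.6182 -0.3747  0.0876] [ 0.6198 -0.3771  0.078 ] [ 0.6252 -0.3854  0.045 ]
FR [ 0.323  -0.2701  0.0841] [ 0.3224 -0.2711  0.078 ] [ 0.3196 -0.2765  0.045 ]
FL [ 0.383  -0.0972  0.083 ] [ 0.3828 -0.0973  0.078 ] [ 0.3817 -0.0978  0.045 ]
knob [ 0.5308 -0.2454  0.1151] [ 0.5342 -0.2508  0.078 ] [ 0.5372 -0.2556  0.045 ]
red [ 0.6176 -0.2857  0.0263] [ 0.6096 -0.277   0.078 ] [ 0.6147 -0.2826  0.045 ]
panL [0.4328 0.284  0.0039] [0.4323 0.2629 0.078 ] [0.4326 0.2723 0.045 ]
panrimL [0.4334 0.3791 0.0447] [0.4331 0.3667 0.078 ] [0.4334 0.379  0.045 ]
panrimR [0.4319 0.17   0.0084] [0.4315 0.1563 0.078 ] [0.4317 0.1628 0.045 ]
panT [0.5424 0.2755 0.046 ] [0.5393 0.2663 0.078 ] [0.5425 0.2758 0.045 ]
panB [0.323  0.2814 0.0007] [0.3292 0.2596 0.078 ] [0.3265 0.2689 0.045 ]
bowl [ 0.8134 -0.1376  0.0059] [ 0.7911 -0.1341  0.078 ] [ 0.8013 -0.1357  0.045 ]
mill [ 0.3853 -0.4596  0.1606] [ 0.3824 -0.4882  0.078 ] [ 0.3812 -0.4996  0.045 ]
mug [ 0.6023 -0.5179  0.0025] [ 0.5917 -0.4916  0.078 ] [ 0.5964 -0.5031  0.045 ]
6000
[ 0.4244 -0.0773  1.2675] [[447.6626   0.     277.5933]
 [  0.     447.6626 221.609 ]
 [  0.       0.       1.    ]]
```

View pics/crop0.png

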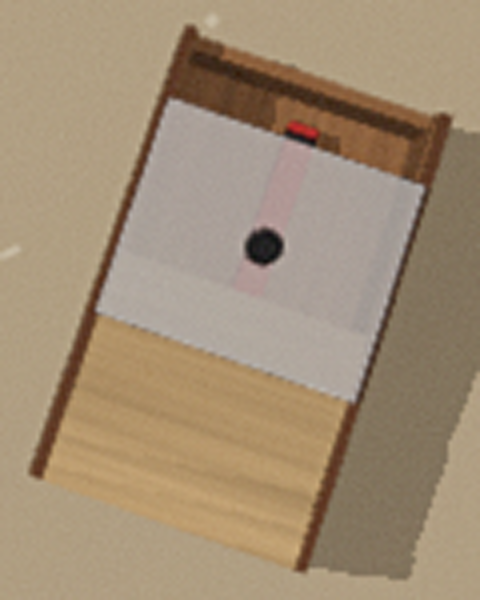

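The top crop shows the knob at px (341,241) and the handle end at (351,212). The lid is about 45 mm open and the box yaw is about -19.5°. Next I'll go above the knob.

```bash
cat >> h.py <<'E'
from scipy.spatial.transform import Rotation as Ro, Slerp
C=np.array([.5009,-.2371,0]);YAW=-19.5
def box(p):  # box->world
    return C+Ro.from_euler('z',YAW,degrees=True).apply(p)
def inbox(p): return Ro.from_euler('z',YAW,degrees=True).inv().apply(np.array(p)-C)
def plan(poses,p=None,R=None,grip=1,vmax=.036,wmax=.115):
    o=robot.observe()
    p=np.array(o['ee_pos']);R=Ro.from_euler('xyz',o['ee_rot'],degrees=True)
    for P,Q in poses:
        P=np.array(P);rv=(R.inv()*Q).as_rotvec()
        n=max(1,int(np.ceil(max(np.linalg.norm(P-p)/vmax,np.linalg.norm(rv)/wmax))))
        L=[]
        for i in range(n):
            q=p+(P-p)/n; L.append(list(R.inv().apply(q-p)))
            L[-1]+=list(rv/n)
            R=R*Ro.from_rotvec(rv/n); P0=P; p=q
            # recompute remaining implicitly
            n_rem=n-i-1
            if n_rem: pass
            step=(P-p)/max(n_rem,1)
            P=p+step*n if n_rem else P
        p=P0 if n==1 else p
        print(n,'; '.join(' '.join('%.4f'%x if abs(x)>5e-5 else '0' for x in r)+f' {grip}' for r in L))
def down(yaw,tilt=0): # tilt: fingers forward, deg
    return Ro.from_euler('z',yaw,degrees=True)*Ro.from_euler('y',-tilt,degrees=True)*Ro.from_euler('x',180,degrees=True)
E
python3 - <<'E'
from h import *
k=[.5308,-.2454]
o=robot.observe();print(inbox([*k,.11]))
plan([(np.r_[k,.2],down(YAW))])
E
```

```text
[0.03095558 0.0021569  0.11      ]
14 0.0322 -0.0144 0.0006 -0.0001 0 0.0427 1; 0.0315 -0.0158 0.0006 -0.0001 0 0.0427 1; 0.0334 -0.0185 0.0006 -0.0001 0 0.0427 1; 0.0385 -0.0236 0.0008 -0.0001 0 0.0427 1; 0.0487 -0.0328 0.0010 -0.0001 0 0.0427 1; 0.0683 -0.0503 0.0014 -0.0001 0 0.0427 1; 0.1073 -0.0864 0.0023 -0.0001 0 0.0427 1; 0.1923 -0.1688 0.0042 -0.0001 0 0.0427 1; 0.4007 -0.3831 0.0091 -0.0001 0 0.0427 1; 0.9983 -1.0397 0.0236 -0.0001 0 0.0427 1; 3.0972 -3.5146 0.0764 -0.0001 0 0.0427 1; 12.7583 -15.7892 0.3294 -0.0001 0 0.0427 1; 78.4701 -106.0783 2.1300 -0.0001 0 0.0427 1; 960.2825 -1421.3311 27.5443 -0.0001 0 0.0427 1
```

Messy loop; rewriting it cleanly.

```bash
python3 - <<'E'
t=open('h.py').read();i=t.index('def plan(');j=t.index('def down(')
t=t[:i]+'''def plan(poses,grip=1,vmax=.036,wmax=.115):
    o=robot.observe();p=np.array(o['ee_pos']);R=Ro.from_euler('xyz',o['ee_rot'],degrees=True)
    for P,Q in poses:
        P=np.array(P);rv=(R.inv()*Q).as_rotvec()
        n=max(1,int(np.ceil(max(np.linalg.norm(P-p)/vmax,np.linalg.norm(rv)/wmax))))
        d=(P-p)/n;L=[]
        for i in range(n):
            L.append([*R.inv().apply(d),*(rv/n)]);R=R*Ro.from_rotvec(rv/n)
        p=P
        print(n,'; '.join(' '.join('%.4f'%x if abs(x)>2e-4 else '0' for x in r)+f' {grip}' for r in L))
'''+t[j:]
open('h.py','w').write(t)
E
python3 - <<'E'
from h import *
plan([([.5308,-.2454,.2],down(YAW))])
E
```

```text
14 0.0322 -0.0144 0.0006 0 0 0.0427 1; 0.0315 -0.0158 0.0006 0 0 0.0427 1; 0.0308 -0.0171 0.0006 0 0 0.0427 1; 0.0301 -0.0184 0.0006 0 0 0.0427 1; 0.0293 -0.0197 0.0006 0 0 0.0427 1; 0.0284 -0.0209 0.0006 0 0 0.0427 1; 0.0275 -0.0221 0.0006 0 0 0.0427 1; 0.0265 -0.0233 0.0006 0 0 0.0427 1; 0.0255 -0.0244 0.0006 0 0 0.0427 1; 0.0244 -0.0254 0.0006 0 0 0.0427 1; 0.0233 -0.0265 0.0006 0 0 0.0427 1; 0.0222 -0.0274 0.0006 0 0 0.0427 1; 0.0210 -0.0284 0.0006 0 0 0.0427 1; 0.0197 -0.0292 0.0006 0 0 0.0427 1
```

Request:
move_arm(motion="0.032 -0.014 0.001 0 0 0.043 1; 0.032 -0.016 0 0 0 0.043 1; 0.031 -0.017 0.001 0 0 0.043 1; 0.03 -0.018 0 0 0 0.043 1; 0.029 -0.02 0.001 0 0 0.043 1; 0.028 -0.021 0 0 0 0.043 1; 0.028 -0.022 0.001 0 0 0.043 1; 0.027 -0.023 0 0 0 0.043 1; 0.026 -0.024 0.001 0 0 0.043 1; 0.024 -0.025 0 0 0 0.043 1; 0.023 -0.027 0 0 0 0.043 1; 0.022 -0.027 0 0 0 0.043 1; 0.021 -0.028 0 0 0 0.043 1; 0.02 -0.029 0 0 0 0.043 1; 0 0 0 0 0 0 1")

```text
time_s: 1.35
ee_pos: [0.5489, -0.237, 0.1962]
ee_rot: [-179.6, 0.5, -22.0]
ft_force: [-0.6, -0.2, 0.4]
width: 0.0853
```

```bash
python3 - <<'E'
from h import *
s=snap('wrist');cv2.imwrite('pics/w1.png',cv2.cvtColor(s['image'],cv2.COLOR_RGB2BGR))
o=robot.observe();print(o['time_s'],o['ee_pos'],o['ee_rot'],s['camera_matrix'])
plan([([.5308,-.2454,.097],down(YAW))])
E
```

```text
1.4 [ 0.54703841 -0.23841431  0.19584696] [-179.6640833     0.5783291   -21.88798108] [[325.1922621    0.         279.25376696]
 [  0.         325.1922621  209.34409832]
 [  0.           0.           1.        ]]
3 -0.0038 0.0044 0.0330 -0.0020 0.0033 -0.0139 1; -0.0040 0.0043 0.0330 -0.0020 0.0033 -0.0139 1; -0.0042 0.0041 0.0330 -0.0020 0.0033 -0.0139 1
```

View pics/w1.png

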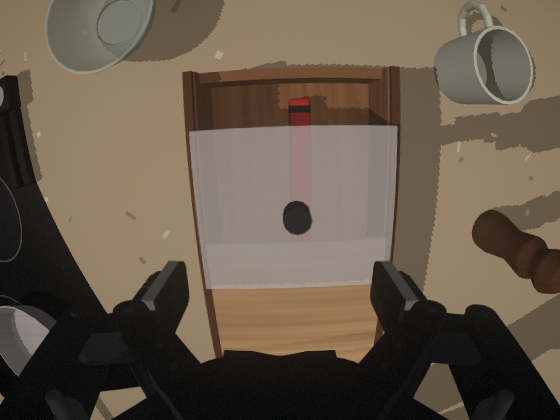

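The wrist view shows the knob at (297,217) and the handle end at (300,100). I'll work out their positions with the fisheye model.

```bash
cat >> h.py <<'E'
def wray(s,u,v,z):
    K=np.array(s['camera_matrix']);R,_=cv2.Rodrigues(np.array(s['rvec'],float));t=np.array(s['tvec'],float).ravel()
    x=cv2.fisheye.undistortPoints(np.array([[[u,v]]],float),K,np.zeros(4))[0,0]
    c=-R.T@t;d=R.T@np.r_[x,1.];return c+d*(z-c[2])/d[2]
E
python3 - <<'E'
from h import *
np.set_printoptions(precision=4,suppress=True)
s=dict(np.load('wrist.npz'))
for n,u,v,z in [('knob',297,216,.1125),('railL',183.5,73,.0815),('railR',399,68,.0815),('lidL',190,131,.0885),('lidR',398,125,.0885),('end',299.5,99,.028),('h2',301,127,.028),('h3',299.5,200,.028),('panelL',206,289,.0885),('panelR',390,285,.0885)]:
    p=wray(s,u,v,z);print(n,p,inbox(p))
E
```

```text
knob [ 0.537  -0.2475  0.1125] [0.0375 0.0022 0.1125]
railL [ 0.6845 -0.2017  0.0815] [0.1613 0.0946 0.0815]
railR [ 0.6201 -0.3789  0.0815] [ 0.1597 -0.0938  0.0815]
lidL [ 0.6341 -0.1889  0.0885] [0.1094 0.0899 0.0885]
lidR [ 0.5734 -0.3574  0.0885] [ 0.1085 -0.0892  0.0885]
end [ 0.6243 -0.2887  0.028 ] [ 0.1335 -0.0075  0.028 ]
h2 [ 0.597  -0.2796  0.028 ] [ 0.1048 -0.0079  0.028 ]
h3 [ 0.5258 -0.2502  0.028 ] [ 0.0279 -0.0041  0.028 ]
panelL [ 0.4917 -0.1358  0.0885] [-0.0425  0.0924  0.0885]
panelR [ 0.4263 -0.3069  0.0885] [-0.047  -0.0907  0.0885]
```

```bash
python3 - <<'E'
from h import *
P=box([.033,.001,0]);print(P)
plan([(P+[0,0,.15],down(YAW)),(P+[0,0,.098],down(YAW))],vmax=.02)
E
```

```text
[ 0.53234098 -0.24717298  0.        ]
3 -0.0033 0.0046 0.0153 -0.0020 0.0033 -0.0139 1; -0.0034 0.0045 0.0153 -0.0020 0.0033 -0.0139 1; -0.0035 0.0045 0.0153 -0.0020 0.0033 -0.0139 1
3 0 0 0.0173 0 0 0 1; 0 0 0.0173 0 0 0 1; 0 0 0.0173 0 0 0 1
```

Request:
move_arm(motion="-0.003 0.005 0.015 -0.002 0.003 -0.014 1; -0.003 0.005 0.015 -0.002 0.003 -0.014 1; -0.003 0.005 0.015 -0.002 0.003 -0.014 1; 0 0 0.017 0 0 0 1; 0 0 0.014 0 0 0 1; 0 0 0.01 0 0 0 1; 0 0 0 0 0 0 1; 0 0 0 0 0 0 1")

```text
time_s: 2.07
ee_pos: [0.5278, -0.2517, 0.1047]
ee_rot: [179.9, 0.3, -19.2]
ft_force: [-0.1, 0.3, 0.3]
width: 0.0855
```

```bash
python3 - <<'E'
from h import *
o=robot.observe();print(o['time_s'],o['ee_pos'],inbox(o['ee_pos']))
plan([(box([.033,.001,.098]),down(YAW))],vmax=.02)
E
```

```text
2.0667 [ 0.52784731 -0.25169872  0.10471137] [ 0.03027481 -0.00476617  0.10471137]
1 0.0028 -0.0058 0.0067 0.0018 0.0050 0.0051 1
```

Correct, then close on the knob.

Request:
move_arm(motion="0.002 -0.005 0.005 0 0.004 0 1; 0 0 0 0 0 0 1; 0 0 0 0 0 0 0; 0 0 0 0 0 0 0; 0 0 0 0 0 0 0; 0 0 0 0 0 0 0; 0 0 0 0 0 0 0; 0 0 0 0 0 0 0; 0 0 0 0 0 0 0; 0 0 0 0 0 0 0; 0 0 0 0 0 0 0; 0 0 0 0 0 0 0", newtons=30)

```text
time_s: 3.07
ee_pos: [0.534, -0.2491, 0.1038]
ee_rot: [179.8, -0.4, -19.2]
ft_force: [-0.3, 0.0, 0.2]
width: -0.0003
```

```bash
python3 - <<'E'
from h import *
s=snap('wrist');cv2.imwrite('pics/w2.png',cv2.cvtColor(s['image'],cv2.COLOR_RGB2BGR))
o=robot.observe();print(o['time_s'],o['ee_pos'],inbox(o['ee_pos']))
E
```

```text
3.1167 [ 0.53396013 -0.24914905  0.10378916] [ 0.03518591 -0.00032223  0.10378916]
```

View pics/w2.png

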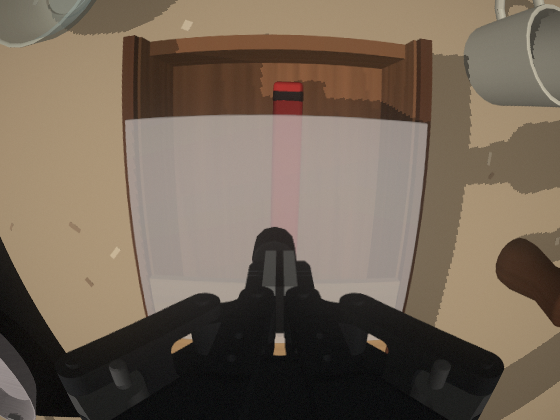

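```bash
python3 - <<'E'
from h import *
np.set_printoptions(precision=4,suppress=True)
s=dict(np.load('wrist.npz'))
for n,u,v,z in [('knobfront',274,228,.1125),('lidL',126,120,.0885),('lidM',288,115,.0885),('lidR',427,123,.0885),('end',288.5,83,.028),('railL',124,38,.0815),('railR',431,40,.0815),('kl',252,250,.1125),('kr',297,250,.1125)]:
    p=wray(s,u,v,z);print(n,p,inbox(p))
E
```

```text
knobfront [ 0.5499 -0.2523  0.1125] [0.0512 0.002  0.1125]
lidL [ 0.6338 -0.1883  0.0885] [0.109  0.0904 0.0885]
lidM [ 0.6013 -0.2782  0.0885] [ 0.1084 -0.0052  0.0885]
lidR [ 0.5733 -0.3561  0.0885] [ 0.108  -0.088   0.0885]
end [ 0.624  -0.2884  0.028 ] [ 0.1332 -0.0073  0.028 ]
railL [ 0.6852 -0.201   0.0815] [0.1617 0.0956 0.0815]
railR [ 0.6218 -0.3793  0.0815] [ 0.1614 -0.0937  0.0815]
kl [ 0.5421 -0.2373  0.1125] [0.0389 0.0136 0.1125]
kr [ 0.5343 -0.2596  0.1125] [ 0.039  -0.0101  0.1125]
```

The lid hasn't moved. The fingers closed on nothing because they were too high. The knob centre is about box (0.038, 0.002), so I'll reopen, go lower and grip again.

Request:
move_arm(motion="0 0 0 0 0 0 1; 0 0 -0.01 0 0 0 1; 0 0 0 0 0 0 1; 0 0 0 0 0 0 1; 0 0 0 0 0 0 1; 0 0 0 0 0 0 1; 0 0 0 0 0 0 1; 0 0 0 0 0 0 1")

```text
time_s: 3.78
ee_pos: [0.5341, -0.2492, 0.1153]
ee_rot: [179.8, -0.4, -19.2]
ft_force: [0.1, -0.5, 0.1]
width: 0.0853
```

```bash
python3 - <<'E'
from h import *
o=robot.observe();print(o['time_s'],o['width'],inbox(o['ee_pos']))
plan([(box([.038,.0015,.092]),down(YAW))],vmax=.009)
E
```

```text
3.7833 0.08532528325377936 [ 0.03533876 -0.00037151  0.11530642]
3 0.0008 -0.0007 0.0078 0.0014 -0.0022 0.0018 1; 0.0009 -0.0006 0.0078 0.0014 -0.0022 0.0018 1; 0.0009 -0.0006 0.0078 0.0014 -0.0022 0.0018 1
```

Request:
move_arm(motion="0.001 -0.001 0.008 0.001 -0.002 0.002 1; 0.001 -0.001 0.008 0.001 -0.002 0.002 1; 0.001 0 0.008 0.001 -0.002 0 1; 0 0 0 0 0 0 1; 0 0 0 0 0 0 1")

```text
time_s: 4.2
ee_pos: [0.5375, -0.248, 0.0876]
ee_rot: [180.0, 0.1, -19.4]
ft_force: [-0.1, -0.1, 0.9]
width: 0.0853
```

Request:
move_arm(motion="0 0 -0.004 0 0 0 1; 0 0 0 0 0 0 1; 0 0 0 0 0 0 0; 0 0 0 0 0 0 0; 0 0 0 0 0 0 0; 0 0 0 0 0 0 0; 0 0 0 0 0 0 0; 0 0 0 0 0 0 0; 0 0 0 0 0 0 0; 0 0 0 0 0 0 0; 0 0 0 0 0 0 0; 0 0 0 0 0 0 0", newtons=30)

```text
time_s: 5.2
ee_pos: [0.5378, -0.2482, 0.0926]
ee_rot: [180.0, 0.0, -19.4]
ft_force: [-0.4, -0.4, -0.0]
width: -0.0003
```

```bash
python3 - <<'E'
from h import *
s=snap('wrist');cv2.imwrite('pics/w3.png',cv2.cvtColor(s['image'],cv2.COLOR_RGB2BGR)[120:400,150:410])
b=snap('side');t=snap('top')
c=lambda s,y0,y1,x0,x1:cv2.resize(cv2.cvtColor(s['image'],cv2.COLOR_RGB2BGR)[y0:y1,x0:x1],(400,400),interpolation=2)
cv2.imwrite('pics/m3.png',np.hstack([c(s,180,320,210,350),c(b,180,300,190,310)]))
o=robot.observe();p=o['ee_pos']
R=np.array(s['rvec'],float);T=np.array(s['tvec'],float)
for q in (p,p+[0,0,.02]):
    print(cv2.fisheye.projectPoints(np.array(q).reshape(1,1,3),R.reshape(3,1),T.reshape(3,1),np.array(s['camera_matrix']),np.zeros(4))[0].ravel())
    print('side',cv2.projectPoints(np.array(q).reshape(1,3),b['rvec'],b['tvec'],b['camera_matrix'],None)[0].ravel())
print(inbox(p))
E
```

```text
[278.36557226 250.19134903]
side [255.13722587 265.04157744]
[278.32559973 266.13135729]
side [254.95240203 260.19333312]
[0.03845531 0.00186006 0.09262523]
```

View pics/m3.png

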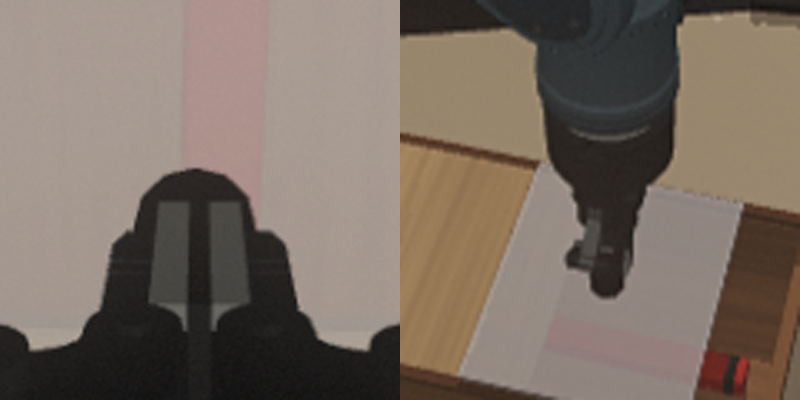

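The readout says shut, but the knob appears to sit at the fingers. I'll pull a little and see whether the lid follows.

Request:
move_arm(motion="-0.01 0 0 0 0 0 0; -0.01 0 0 0 0 0 0; -0.01 0 0 0 0 0 0; 0 0 0 0 0 0 0; 0 0 0 0 0 0 0")

```text
time_s: 5.77
ee_pos: [0.508, -0.2376, 0.0925]
ee_rot: [180.0, 0.0, -19.4]
ft_force: [-0.8, -0.9, -0.4]
width: -0.0001
```

```bash
python3 - <<'E'
from h import *
s=snap('wrist');b=snap('side')
B=lambda s:cv2.cvtColor(s['image'],cv2.COLOR_RGB2BGR)
cv2.imwrite('pics/m4.png',np.hstack([B(s)[:,100:460],B(b)[:,140:500][:420]]))
o=robot.observe();print(o['width'],o['ft_force'],inbox(o['ee_pos']))
E
```

```text
-0.0003155311723638933 [ 0.56333052 -0.22012553  0.23160564] [0.00717613 0.00185981 0.09245057]
```

View pics/m4.png

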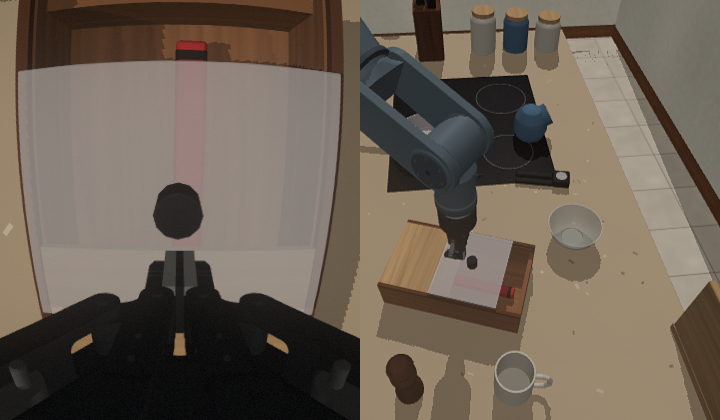

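```bash
python3 - <<'E'
from h import *
np.set_printoptions(precision=4,suppress=True)
s=dict(np.load('wrist.npz'));b=dict(np.load('side.npz'))
for n,u,v,z in [('knobtopC',278,211,.1125),('kfront',279,184,.1125),('kback',277,238,.1125),('kl',253,211,.11),('kr',303,211,.11),('lidM',290,64,.0885),('end',291,42,.028),('panel edge',275,249,.0885)]:
    print(n,inbox(wray(s,u,v,z)), s['depth'][v,u])
print('side knob',inbox(world(b,252,262,.1)),inbox(world(b,252,262)))
for i in range(150,300,10): print(i,s['depth'][i,278],end=' ')
R,_=cv2.Rodrigues(s['rvec']);print(-R.T@s['tvec'].ravel(),inbox(-R.T@s['tvec'].ravel()),R)
E
```

```text
knobtopC [0.0354 0.002  0.1125] 0.1508193
kfront [0.0483 0.0016 0.1125] 0.16587998
kback [0.0219 0.0025 0.1125] 0.15614976
kl [0.0347 0.014  0.11  ] 0.17538589
kr [ 0.0347 -0.0099  0.11  ] 0.176782
lidM [ 0.1067 -0.0039  0.0885] 0.15502651
end [ 0.1329 -0.0067  0.028 ] 0.20602621
panel edge [0.0058 0.0038 0.0885] 0.18292688
side knob [0.0309 0.0035 0.1   ] [ 0.0332 -0.0038  0.1119]
150 0.16739039 160 0.16819343 170 0.1709779 180 0.17121656 190 0.15219808 200 0.15007119 210 0.1512126 220 0.15365605 230 0.15504399 240 0.1827245 250 0.1839932 260 0.13945574 270 0.13028039 280 0.12243337 290 0.118747264 [ 0.5757 -0.2617  0.2582] [0.0787 0.0018 0.2582] [[-0.3321 -0.9432  0.0015]
 [-0.9054  0.3192  0.2799]
 [-0.2645  0.0916 -0.96  ]]
```

```bash
python3 - <<'E'
from h import *
np.set_printoptions(precision=4,suppress=True)
s=dict(np.load('wrist.npz'));b=dict(np.load('side.npz'))
o=robot.observe();p=np.array(o['ee_pos'])
K=s['camera_matrix'];R,_=cv2.Rodrigues(s['rvec']);c=-R.T@s['tvec'].ravel()
for v in range(240,276,3):
    row=[]
    for u in (268,278,288):
        x=cv2.fisheye.undistortPoints(np.array([[[u,v]]],float),K,np.zeros(4))[0,0]
        q=inbox(c+R.T@np.r_[x,1]*s['depth'][v,u]);row.append(q)
    print(v,*row)
# side cloud around fingers
D=b['depth'];P=np.array([[*inbox(world(b,u,v)),u,v] for v in range(215,285) for u in range(215,265)])
q=inbox(p);m=(abs(P[:,0]-q[0])<.03)&(abs(P[:,1]-q[1])<.03)&(P[:,2]>.094)
F=P[m];F=F[np.argsort(F[:,2])];print(q);print(F[:25])
print(cv2.projectPoints(p.reshape(1,3),b['rvec'],b['tvec'],b['camera_matrix'],None)[0].ravel())
E
```

```text
240 [0.0113 0.0077 0.0883] [0.011  0.0021 0.0876] [ 0.0116 -0.0035  0.0892]
243 [0.0101 0.0077 0.09  ] [0.0102 0.0021 0.0901] [ 0.0094 -0.0036  0.0882]
246 [0.0079 0.0077 0.0891] [0.0079 0.0021 0.0891] [ 0.0081 -0.0035  0.0894]
249 [0.0059 0.0077 0.0885] [0.006  0.0021 0.0888] [ 0.0059 -0.0036  0.0887]
252 [0.0182 0.0066 0.1207] [0.0189 0.002  0.1223] [ 0.0182 -0.0026  0.1208]
255 [0.0184 0.0065 0.1246] [0.0183 0.002  0.1243] [ 0.0183 -0.0025  0.1244]
258 [0.0186 0.0064 0.1282] [0.0187 0.002  0.1285] [ 0.0189 -0.0024  0.1288]
261 [0.0185 0.0063 0.1311] [0.0192 0.002  0.1326] [ 0.0189 -0.0023  0.1319]
264 [0.0182 0.0062 0.1335] [0.0187 0.002  0.1344] [ 0.0187 -0.0022  0.1345]
267 [0.019  0.0061 0.138 ] [0.0186 0.002  0.1372] [ 0.0184 -0.0022  0.1367]
270 [0.0193 0.006  0.1412] [0.0187 0.002  0.14  ] [ 0.0181 -0.0021  0.1389]
273 [0.0188 0.0059 0.143 ] [0.0182 0.002  0.1418] [ 0.0186 -0.002   0.1426]
[0.0072 0.0019 0.0925]
[[  0.0245  -0.0077   0.094  248.     267.    ]
 [  0.0217  -0.0059   0.0944 247.     266.    ]
 [  0.0341  -0.0089   0.0953 252.     268.    ]
 [  0.0215  -0.0048  
[... 355 characters left out ...]
4.    ]
 [  0.0345  -0.0099   0.1011 252.     267.    ]
 [  0.0274  -0.0091   0.1014 249.     266.    ]
 [  0.0297  -0.009    0.1021 250.     266.    ]
 [  0.0362  -0.0075   0.1022 253.     266.    ]
 [  0.0323  -0.0098   0.1044 251.     266.    ]
 [  0.0274  -0.0084   0.1045 249.     265.    ]
 [  0.0254  -0.0094   0.1052 248.     265.    ]
 [  0.0219  -0.0051   0.1055 247.     263.    ]
 [  0.0348  -0.0105   0.1064 252.     266.    ]
 [  0.025   -0.0078   0.1068 248.     264.    ]
 [  0.03    -0.0094   0.107  250.     265.    ]
 [  0.0217  -0.004    0.1079 247.     262.    ]
 [  0.0324  -0.0097   0.1084 251.     265.    ]
 [  0.0275  -0.0083   0.1085 249.     264.    ]]
[241.7572 262.2956]
```

Measured with the wrist depth, the real fingertips sit about 28 mm behind the reported TCP: they are at z≈0.121 when the TCP reads 0.0925. That is why both grips missed. I'll allow for it and aim for a TCP z of about 0.065.

Request:
move_arm(motion="0 0 0 0 0 0 1; 0 0 0 0 0 0 1; 0 0 0 0 0 0 1; 0 0 0 0 0 0 1; 0 0 0 0 0 0 1; 0.009 0 0 0 0 0 1; 0.009 0 0 0 0 0 1; 0.008 0 0 0 0 0 1; 0 0 0 0 0 0 1; 0 0 0.008 0 0 0 1; 0 0 0.008 0 0 0 1; 0 0 0.006 0 0 0 1; 0 0 0 0 0 0 1; 0 0 0 0 0 0 1")

```text
time_s: 7.03
ee_pos: [0.5372, -0.248, 0.0672]
ee_rot: [180.0, 0.0, -19.4]
ft_force: [0.8, -0.6, 0.4]
width: 0.0854
```

```bash
python3 - <<'E'
from h import *
o=robot.observe();print(o['time_s'],inbox(o['ee_pos']),o['width'],o['ft_force'])
E
```

```text
7.0333 [0.03787404 0.0018508  0.06717464] 0.08538718577242391 [ 0.80859524 -0.58288603  0.42075353]
```

Request:
move_arm(motion="-0.002 0 0 0 0 0 0; 0 0 0 0 0 0 0; 0 0 0 0 0 0 0; 0 0 0 0 0 0 0; 0 0 0 0 0 0 0; 0 0 0 0 0 0 0; 0 0 0 0 0 0 0; 0 0 0 0 0 0 0", newtons=30)

```text
time_s: 7.7
ee_pos: [0.5348, -0.2462, 0.0674]
ee_rot: [-180.0, 0.0, -19.4]
ft_force: [0.4, -1.0, -1.2]
width: 0.0223
```

Gripped, width 22 mm. Now I'll pull towards -x.

Request:
move_arm(motion="-0.008 0 0 0 0 0 0; -0.012 0 0 0 0 0 0; -0.012 0 0 0 0 0 0; -0.012 0 0 0 0 0 0; -0.012 0 0 0 0 0 0; -0.012 0 0 0 0 0 0; -0.01 0 0 0 0 0 0; -0.008 0 0 0 0 0 0; -0.005 0 0 0 0 0 0; 0 0 0 0 0 0 0; 0 0 0 0 0 0 0")

```text
time_s: 8.62
ee_pos: [0.4448, -0.2135, 0.0675]
ee_rot: [-180.0, -0.4, -19.4]
ft_force: [1.8, 1.0, -2.6]
width: 0.0228
```

```bash
python3 - <<'E'
from h import *
o=robot.observe();print(o['time_s'],inbox(o['ee_pos']),o['width'],o['ft_force'])
E
```

```text
8.6167 [-0.06070255  0.00349414  0.06745985] 0.02280455138668756 [ 1.75393423  0.97337787 -2.58914853]
```

Request:
move_arm(motion="-0.006 0.0005 0 0 0 0 0; -0.005 0.0005 0 0 0 0 0; -0.003 0 0 0 0 0 0; -0.003 0 0 0 0 0 0; -0.003 0 0 0 0 0 0; 0 0 0 0 0 0 0; 0 0 0 0 0 0 0")

```text
time_s: 9.2
ee_pos: [0.4372, -0.2107, 0.0677]
ee_rot: [-179.8, -1.9, -19.6]
ft_force: [1.1, 0.8, 0.7]
width: 0.0229
```

```bash
python3 - <<'E'
from h import *
o=robot.observe();print(o['time_s'],inbox(o['ee_pos']),o['width'],o['ft_force'])
E
```

```text
9.2 [-0.06887038  0.00363954  0.06769663] 0.022858918238250103 [1.05753303 0.79869875 0.65566412]
```

Request:
move_arm(motion="-0.008 0.001 0 0 0 0 0; -0.008 0.001 0 0 0 0 0; -0.008 0 0 0 0 0 0; 0 0 0 0 0 0 0; 0 0 0 0 0 0 0")

```text
time_s: 9.62
ee_pos: [0.4297, -0.2079, 0.0702]
ee_rot: [-179.6, -4.0, -19.8]
ft_force: [1.4, 1.0, -1.1]
width: 0.0226
```

```bash
python3 - <<'E'
from h import *
o=robot.observe();print(o['time_s'],inbox(o['ee_pos']),o['width'],o['ft_force'],o['ee_rot'])
s=snap('wrist')
cv2.imwrite('pics/w5.png',cv2.cvtColor(s['image'],cv2.COLOR_RGB2BGR))
E
```

```text
9.6167 [-0.07689618  0.00379501  0.07015409] 0.022627655301546427 [ 1.38483578  1.01134911 -1.06688873] [-179.62722664   -4.00309788  -19.84480795]
```

View pics/w5.png

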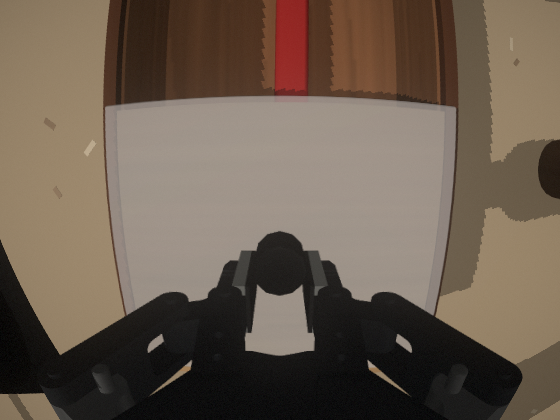

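```bash
python3 - <<'E'
from h import *
np.set_printoptions(precision=4,suppress=True)
s=dict(np.load('wrist.npz'))
for n,u,v,z in [('lidL',106,107,.0885),('lidM',280,98,.0885),('lidR',454,108,.0885),('knobC',280,260,.1125),('h',292,40,.028),('h2',292,85,.028)]:
    print(n,inbox(wray(s,u,v,z)))
o=robot.observe();R=Ro.from_euler('xyz',o['ee_rot'],degrees=True)
print(R.as_matrix()[:,2],inbox(o['ee_pos']-.0475*R.as_matrix()[:,2]),o['q'])
E
```

```text
lidL [0.0042 0.0915 0.0885]
lidM [0.0029 0.0025 0.0885]
lidR [ 0.0028 -0.0862  0.0885]
knobC [-0.0663  0.0027  0.1125]
h [ 0.0507 -0.0054  0.028 ]
h2 [ 0.0195 -0.0052  0.028 ]
[ 0.0676 -0.0174 -0.9976] [-0.0803  0.0035  0.1175] [-41.4556   5.4687 115.6036   2.21    55.3814  67.1808]
```

Request:
move_arm(motion="-0.008 0 0.002 0 0.02 0 0; -0.008 0 0.001 0 0.02 0 0; -0.008 0 0 0 0.02 0 0; 0 0 0 0 0 0 0; 0 0 0 0 0 0 0")

```text
time_s: 10.08
ee_pos: [0.4142, -0.2026, 0.0688]
ee_rot: [-179.6, -8.4, -20.0]
ft_force: [0.1, 0.3, 0.8]
width: -0.0001
```

```bash
python3 - <<'E'
from h import *
np.set_printoptions(precision=4,suppress=True)
o=robot.observe();R=Ro.from_euler('xyz',o['ee_rot'],degrees=True)
print(o['time_s'],inbox(o['ee_pos']),o['width'],o['ft_force'],o['ee_rot'],inbox(o['ee_pos']-.0475*R.as_matrix()[:,2]))
s=snap('wrist');g=cv2.cvtColor(s['image'],cv2.COLOR_RGB2GRAY).astype(int)
for u in (200,230,380):
    d=np.diff(g[60:160,u]);v=60+np.argmax(d)+1;print(u,v,inbox(wray(s,u,v,.0885)))
E
```

```text
10.0833 [-0.0932  0.0036  0.0688] -0.00011016326685949428 [0.066  0.2685 0.8012] [-179.6312   -8.4419  -19.9881] [-0.1002  0.0033  0.1158]
200 62 [0.0062 0.0415 0.0885]
230 61 [0.0057 0.0264 0.0885]
380 63 [ 0.0059 -0.048   0.0885]
```

The fingers slipped off the knob, which means the lid was at its stop. I'll rise, go above the spatula grip point and check the lid from there.

```bash
python3 - <<'E'
from h import *
o=robot.observe();p=np.array(o['ee_pos'])
plan([(p+[0,0,.1],down(YAW-1.8)),(box([.0735,-.0055,.14]),down(YAW-1.8))],vmax=.03)
E
```

```text
4 0.0037 0 -0.0247 -0.0021 -0.0367 0.0059 1; 0.0028 0 -0.0248 -0.0021 -0.0367 0.0059 1; 0.0018 0 -0.0249 -0.0021 -0.0367 0.0059 1; 0.0009 0 -0.0250 -0.0021 -0.0367 0.0059 1
6 0.0278 0.0006 0.0048 0 0 0 1; 0.0278 0.0006 0.0048 0 0 0 1; 0.0278 0.0006 0.0048 0 0 0 1; 0.0278 0.0006 0.0048 0 0 0 1; 0.0278 0.0006 0.0048 0 0 0 1; 0.0278 0.0006 0.0048 0 0 0 1
```

Request:
move_arm(motion="0 0 -0.02 0 0 0 0; 0.003 0 -0.025 -0.002 -0.037 0.006 0; 0.002 0 -0.025 -0.002 -0.037 0.006 0; 0.002 0 -0.025 -0.002 -0.037 0.006 1; 0.001 0 -0.01 -0.002 -0.037 0.006 1; 0.02 0.001 0.004 0 0 0 1; 0.027 0.001 0.005 0 0 0 1; 0.027 0.001 0.005 0 0 0 1; 0.027 0.001 0.005 0 0 0 1; 0.027 0.001 0.005 0 0 0 1; 0.02 0.001 0.004 0 0 0 1; 0.008 0 0 0 0 0 1; 0 0 0 0 0 0 1; 0 0 0 0 0 0 1")

```text
time_s: 11.3
ee_pos: [0.5634, -0.2742, 0.1494]
ee_rot: [179.5, 0.9, -21.7]
ft_force: [0.4, -0.3, -0.3]
width: 0.0854
```

```bash
python3 - <<'E'
from h import *
np.set_printoptions(precision=4,suppress=True)
o=robot.observe()
print(o['time_s'],inbox(o['ee_pos']),o['width'],o['ee_rot'])
s=snap('wrist');cv2.imwrite('pics/w6.png',cv2.cvtColor(s['image'],cv2.COLOR_RGB2BGR))
E
```

```text
11.3 [ 0.0713 -0.0141  0.1494] 0.0853711379665641 [179.4693   0.8582 -21.746 ]
```

View pics/w6.png

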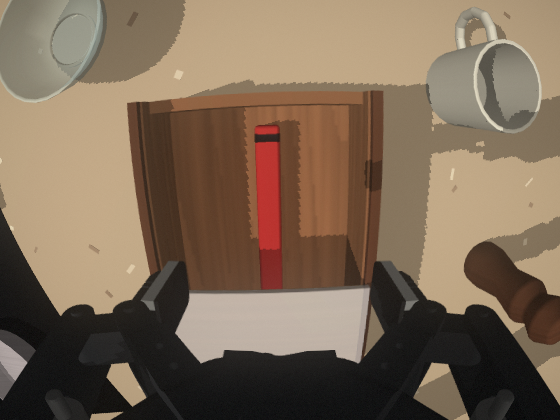

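```bash
python3 - <<'E'
from h import *
np.set_printoptions(precision=4,suppress=True)
s=dict(np.load('wrist.npz'))
for n,u,v,z in [('lidL',186,292,.0885),('lidM',270,290,.0885),('lidR',369,287,.0885),('railL',129,103,.0815),('railR',382,92,.0815),('end',267,127,.028),('handle1',267.5,150,.028),('h2',269.5,235,.028),('h3',271,280,.028)]:
    p=wray(s,u,v,z);print(n,p,inbox(p))
g=s['image'].astype(int);m=(g[...,0]-g[...,1]>70)&(g[...,0]-g[...,2]>70)
P=[]
for v in range(150,275,10):
    u=np.nonzero(m[v,240:300])[0]+240;P.append(inbox(wray(s,u.mean(),v,.028))[:2])
P=np.array(P);f=np.polyfit(P[:,0],P[:,1],1);print(f,np.degrees(np.arctan(f[0])),np.polyval(f,[.0735,.133]))
E
```

```text
lidL [ 0.5298 -0.1788  0.0885] [0.0078 0.0646 0.0885]
lidM [ 0.5074 -0.2451  0.0885] [ 0.0088 -0.0054  0.0885]
lidR [ 0.4776 -0.321   0.0885] [ 0.0061 -0.0869  0.0885]
railL [ 0.6853 -0.2025  0.0815] [0.1622 0.0942 0.0815]
railR [ 0.6206 -0.3786  0.0815] [ 0.1601 -0.0934  0.0815]
end [ 0.6238 -0.2886  0.028 ] [ 0.133  -0.0075  0.028 ]
handle1 [ 0.6048 -0.2813  0.028 ] [ 0.1127 -0.007   0.028 ]
h2 [ 0.5299 -0.2528  0.028 ] [ 0.0326 -0.0051  0.028 ]
h3 [ 0.4843 -0.2356  0.028 ] [-0.0162 -0.0042  0.028 ]
[-0.0175 -0.0045] -1.0002412451984957 [-0.0058 -0.0069]
```

```bash
python3 - <<'E'
from h import *
np.set_printoptions(precision=4,suppress=True)
s=dict(np.load('wrist.npz'));g=cv2.cvtColor(s['image'],cv2.COLOR_RGB2GRAY)
K=s['camera_matrix'];R,_=cv2.Rodrigues(s['rvec']);c=-R.T@s['tvec'].ravel()
for u in (220,320):
  for v in range(282,302,2):
    x=cv2.fisheye.undistortPoints(np.array([[[u,v]]],float),K,np.zeros(4))[0,0]
    print(u,v,g[v,u],inbox(c+R.T@np.r_[x,1]*s['depth'][v,u]),inbox(wray(s,u,v,.0885))[:2])
t=snap('top');b=snap('side')
B=lambda s,y0,y1,x0,x1:cv2.resize(cv2.cvtColor(s['image'],cv2.COLOR_RGB2BGR)[y0:y1,x0:x1],(400,400),interpolation=2)
cv2.imwrite('pics/m7.png',np.hstack([B(t,180,330,270,420),B(b,215,335,160,280)]))
E
```

```text
220 282 79 [-0.0279  0.0521  0.0091] [0.0173 0.0344]
220 284 79 [-0.0308  0.0525  0.0084] [0.0154 0.0346]
220 286 79 [-0.033   0.0527  0.009 ] [0.0135 0.0348]
220 288 78 [-0.0359  0.0531  0.0084] [0.0116 0.0351]
220 290 85 [0.0071 0.0363 0.0842] [0.0097 0.0353]
220 292 92 [0.0072 0.0358 0.0875] [0.0078 0.0355]
220 294 174 [0.0066 0.0355 0.0896] [0.0059 0.0358]
220 296 181 [0.0039 0.036  0.0885] [0.0039 0.036 ]
220 298 183 [0.0022 0.0361 0.089 ] [0.002  0.0363]
220 300 180 [0.0004 0.0364 0.0891] [-0.      0.0365]
320 282 78 [-0.033  -0.0563  0.0076] [ 0.0141 -0.0456]
320 284 78 [-0.0356 -0.0564  0.0074] [ 0.0123 -0.0456]
320 286 78 [-0.0385 -0.0565  0.007 ] [ 0.0104 -0.0457]
320 288 92 [ 0.0057 -0.0463  0.084 ] [ 0.0085 -0.0457]
320 290 111 [ 0.0065 -0.0457  0.0884] [ 0.0066 -0.0457]
320 292 183 [ 0.0051 -0.0457  0.0891] [ 0.0047 -0.0458]
320 294 182 [ 0.0035 -0.0456  0.0897] [ 0.0027 -0.0458]
320 296 182 [ 0.0007 -0.0459  0.0883] [ 0.0008 -0.0458]
320 298 183 [-0.001  -0.0458  0.0888] [-0.0012 -0.0459]
320 300 184 [-0.0025 -0.0458  0.0896] [-0.0032 -0.0459]
```

View pics/m7.png

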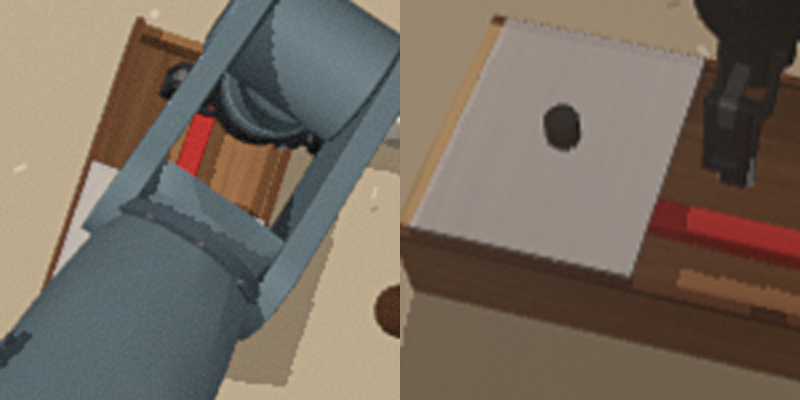

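```bash
python3 - <<'E'
from h import *
np.set_printoptions(precision=4,suppress=True)
b=dict(np.load('side.npz'));print(b['image'][245:262,200:218].sum(2)) if 0 else 0
g=b['image'].astype(int).sum(2)
for (y0,y1,x0,x1) in [(243,264,199,220)]:
    m=g[y0:y1,x0:x1]<200;ys,xs=np.nonzero(m);u,v=x0+xs.mean(),y0+ys.mean();print(u,v,m.sum(),inbox(world(b,u,v,.1005)))
# lid corner points in side view: front edge near (rail) and rear edge, front-left etc
for n,(cx,cy) in dict(frontfar=(703,62),frontnear=(630,275),rearnear=(415,228),rearfar=(503,20),boxrearfar=(492,17)).items():
    print(n,inbox(world(b,160+(cx-400)*.3,215+cy*.3,.0885 if n[0]!='b' else .0815)))
E
```

```text
208.28571428571428 252.77678571428572 112 [-0.0719  0.0036  0.1005]
frontfar [0.0052 0.0874 0.0885]
frontnear [ 0.0043 -0.0875  0.0885]
rearnear [-0.1423 -0.0878  0.0885]
rearfar [-0.1473  0.0895  0.0885]
boxrearfar [-0.1591  0.0952  0.0815]
```

Side and wrist views both put the lid about 0.145–0.148 m open, knob at box x≈-0.072. Now I'll descend on the handle.

```bash
python3 - <<'E'
from h import *
plan([(box([.073,-.0058,.06]),down(YAW-1.)),(box([.073,-.0058,-.014]),down(YAW-1.))],vmax=.02)
E
```

```text
5 0.0007 -0.0018 0.0180 0.0018 0.0029 -0.0044 1; 0.0006 -0.0018 0.0180 0.0018 0.0029 -0.0044 1; 0.0006 -0.0017 0.0180 0.0018 0.0029 -0.0044 1; 0.0006 -0.0017 0.0180 0.0018 0.0029 -0.0044 1; 0.0005 -0.0017 0.0180 0.0018 0.0029 -0.0044 1
4 0 0 0.0185 0 0 0 1; 0 0 0.0185 0 0 0 1; 0 0 0.0185 0 0 0 1; 0 0 0.0185 0 0 0 1
```

Request:
move_arm(motion="0.001 -0.002 0.018 0.002 0.003 -0.004 1; 0.001 -0.002 0.018 0.002 0.003 -0.004 1; 0 -0.002 0.018 0.002 0.003 -0.004 1; 0 -0.001 0.018 0.002 0.003 -0.004 1; 0 0 0.01 0 0 0 1; 0 0 0 0 0 0 1; 0 0 0 0 0 0 1")

```text
time_s: 12.03
ee_pos: [0.5649, -0.2683, 0.0708]
ee_rot: [179.8, -0.2, -20.9]
ft_force: [-0.9, 0.5, 0.1]
width: 0.0855
```

```bash
python3 - <<'E'
from h import *
o=robot.observe();print(o['time_s'],inbox(o['ee_pos']),o['ee_rot'])
plan([(box([.073,-.0058,-.014]),down(YAW-1.))],vmax=.015)
E
```

```text
12.0333 [ 0.07073213 -0.0079982   0.07080559] [179.80041913  -0.22582482 -20.86400531]
6 0.0003 -0.0004 0.0141 0.0006 -0.0007 -0.0011 1; 0.0003 -0.0004 0.0141 0.0006 -0.0007 -0.0011 1; 0.0003 -0.0004 0.0141 0.0006 -0.0007 -0.0011 1; 0.0003 -0.0004 0.0141 0.0006 -0.0007 -0.0011 1; 0.0004 -0.0004 0.0141 0.0006 -0.0007 -0.0011 1; 0.0004 -0.0004 0.0141 0.0006 -0.0007 -0.0011 1
```

Request:
move_arm(motion="0 -0.001 0.014 0 0 -0.002 1; 0.001 -0.001 0.014 0 0 -0.002 1; 0 0 0.014 0 0 0 1; 0.001 0 0.014 0 0 0 1; 0 0 0.01 0 0 0 1; 0 0 0.005 0 0 0 1; 0 0 0 0 0 0 1; 0 0 0 0 0 0 1")

```text
time_s: 12.7
ee_pos: [0.5705, -0.2692, -0.0026]
ee_rot: [179.7, -0.6, -20.6]
ft_force: [0.7, -0.2, 0.7]
width: 0.0854
```

```bash
python3 - <<'E'
from h import *
o=robot.observe();print(o['time_s'],inbox(o['ee_pos']),o['ee_rot'],o['ft_force'])
E
```

```text
12.7 [ 0.07634161 -0.00704113 -0.00256378] [179.67541458  -0.61103094 -20.61409418] [ 0.70742654 -0.21224489  0.65350392]
```

Request:
move_arm(motion="-0.001 -0.001 0.005 0 0.005 0 1; 0 0 0.005 0 0.005 0 1; 0 0 0 0 0 0 1; 0 0 0 0 0 0 1")

```text
time_s: 13.03
ee_pos: [0.5712, -0.2687, -0.0117]
ee_rot: [179.6, -1.4, -20.6]
ft_force: [-0.1, -0.3, 0.8]
width: 0.0852
```

Request:
move_arm(motion="0 0 0.005 0 -0.02 0 1; 0 0 0 0 0 0 1; 0 0 0 0 0 0 0; 0 0 0 0 0 0 0; 0 0 0 0 0 0 0; 0 0 0 0 0 0 0; 0 0 0 0 0 0 0; 0 0 0 0 0 0 0; 0 0 0 0 0 0 0; 0 0 0 0 0 0 0", newtons=60)

```text
time_s: 13.87
ee_pos: [0.5748, -0.2683, -0.0132]
ee_rot: [179.7, -0.5, -20.6]
ft_force: [-0.3, -0.2, -1.0]
width: 0.0206
```

```bash
python3 - <<'E'
from h import *
np.set_printoptions(precision=4,suppress=True)
o=robot.observe();p=np.array(o['ee_pos']);print(o['time_s'],inbox(p),o['ee_rot'],o['ft_force'],o['width'])
# spatula tip T in box xz; tool rigid with spatula: tool offset from tip
R0=Ro.from_euler('xyz',o['ee_rot'],degrees=True); pb=inbox(p)
tip0=np.array([-.127,-.0025,.008]);off=pb-tip0
W=Ro.from_euler('z',YAW,degrees=True)
L=[]
for th,tx,tz in [(12,-.127,.009),(20,-.088,.011),(30,-.05,.013)]:
    Q=Ro.from_euler('y',-th,degrees=True)
    L.append((box(np.array([tx,tip0[1],tz])+Q.apply(off)),W*Q*W.inv()*R0))
    print(th,inbox(L[-1][0]))
plan(L,grip=0,vmax=.012,wmax=.05)
E
```

```text
13.8667 [ 0.0801 -0.0047 -0.0132] [179.7344  -0.4916 -20.6171] [-0.3469 -0.1695 -0.9851] 0.020610022424260237
12 [ 0.08   -0.0047  0.0313]
20 [ 0.1138 -0.0047  0.0619]
30 [ 0.1399 -0.0047  0.0982]
5 0 0 -0.0089 0.0008 0.0419 0.0002 0; 0.0004 0 -0.0089 0.0008 0.0419 0.0002 0; 0.0008 0 -0.0089 0.0008 0.0419 0.0002 0; 0.0012 0 -0.0088 0.0008 0.0419 0.0002 0; 0.0015 0 -0.0088 0.0008 0.0419 0.0002 0
4 0.0099 0 -0.0056 0.0007 0.0349 0 0; 0.0101 0 -0.0053 0.0007 0.0349 0 0; 0.0103 0 -0.0049 0.0007 0.0349 0 0; 0.0105 0 -0.0046 0.0007 0.0349 0 0
4 0.0093 0 -0.0062 0.0009 0.0436 0.0002 0; 0.0095 0 -0.0058 0.0009 0.0436 0.0002 0; 0.0098 0 -0.0054 0.0009 0.0436 0.0002 0; 0.0100 0 -0.0049 0.0009 0.0436 0.0002 0
```

Gripped at 20.6 mm, and the knob read about the same amount under its true size. First tilt stage.

Request:
move_arm(motion="0 0 -0.009 0.001 0.04 0 0; 0 0 -0.009 0.001 0.042 0 0; 0.001 0 -0.009 0.001 0.042 0 0; 0.001 0 -0.009 0.001 0.042 0 0; 0.001 0 -0.009 0.001 0.042 0 0; 0 0 0 0 0 0 0; 0 0 0 0 0 0 0")

```text
time_s: 14.45
ee_pos: [0.5713, -0.2674, 0.0304]
ee_rot: [-180.0, -12.6, -20.6]
ft_force: [0.6, -0.3, -0.4]
width: 0.0209
```

```bash
cat >> h.py <<'E'
R0=Ro.from_euler('xyz',[179.7344,-.4916,-20.6171],degrees=True)
W=Ro.from_euler('z',YAW,degrees=True)
tip0=np.array([-.127,-.0025,.008]);off=np.array([.0801,-.0047,-.0132])-tip0
def pose(th,tx,tz):
    Q=Ro.from_euler('y',-th,degrees=True)
    return (box(np.array([tx,tip0[1],tz])+Q.apply(off)),W*Q*W.inv()*R0)
def where():
    o=robot.observe();Q=W.inv()*Ro.from_euler('xyz',o['ee_rot'],degrees=True)*R0.inv()*W
    tip=inbox(o['ee_pos'])-Q.apply(off);ax=Q.apply([1,0,0])
    print('t',o['time_s'],'tip',tip.round(4),'end',(tip+Q.apply([.26,0,.01])).round(4),'rot',np.degrees(Q.as_rotvec()).round(2),'F',np.array(o['ft_force']).round(2),'w',round(o['width'],4))
    n=Q.apply([0,0,1]);print('edge clearance above underside',(np.array([0,0,.075])-tip)@n)
E
python3 - <<'E'
from h import *
where();plan([pose(20,-.088,.011),pose(30,-.05,.013)],grip=0,vmax=.012,wmax=.05)
E
```

```text
t 14.45 tip [-0.1305 -0.0028  0.0077] end [ 0.1217 -0.0029  0.072 ] rot [ 5.000e-02 -1.212e+01  1.000e-02] F [ 0.64 -0.28 -0.4 ] w 0.0209
edge clearance above underside 0.0384493819244013
5 0.0087 -0.0002 -0.0045 0.0004 0.0275 0 0; 0.0088 -0.0002 -0.0043 0.0004 0.0275 0 0; 0.0089 -0.0002 -0.0040 0.0004 0.0275 0 0; 0.0090 -0.0002 -0.0038 0.0004 0.0275 0 0; 0.0091 -0.0002 -0.0035 0.0004 0.0275 0 0
4 0.0093 0 -0.0062 0.0009 0.0436 0.0002 0; 0.0095 0 -0.0058 0.0009 0.0436 0.0002 0; 0.0098 0 -0.0054 0.0009 0.0436 0.0002 0; 0.0100 0 -0.0049 0.0009 0.0436 0.0002 0
```

Request:
move_arm(motion="0.009 0 -0.005 0 0.028 0 0; 0.009 0 -0.005 0 0.028 0 0; 0.009 0 -0.004 0 0.028 0 0; 0.009 0 -0.004 0 0.028 0 0; 0.009 0 -0.004 0 0.028 0 0; 0 0 0 0 0 0 0; 0 0 0 0 0 0 0")

```text
time_s: 15.03
ee_pos: [0.6108, -0.2825, 0.0659]
ee_rot: [-180.0, -21.3, -20.6]
ft_force: [0.1, -0.2, -1.8]
width: 0.0203
```

```bash
python3 - <<'E'
from h import *
where();plan([pose(30,-.05,.014)],grip=0,vmax=.012,wmax=.05)
s=snap('wrist');b=snap('side')
B=lambda s:cv2.cvtColor(s['image'],cv2.COLOR_RGB2BGR)
cv2.imwrite('pics/m8.png',np.hstack([B(s)[:,80:440],cv2.resize(B(b)[190:350,150:310],(420,420))]))
E
```

```text
t 15.0333 tip [-0.0824 -0.0041  0.0122] end [ 0.1571 -0.0039  0.1138] rot [-1.200e-01 -2.078e+01  2.000e-02] F [ 0.11 -0.2  -1.84] w 0.0203
edge clearance above underside 0.02944640167571657
4 0.0080 -0.0005 -0.0058 0.0013 0.0402 0.0004 0; 0.0082 -0.0005 -0.0055 0.0013 0.0402 0.0004 0; 0.0084 -0.0005 -0.0052 0.0013 0.0402 0.0004 0; 0.0086 -0.0005 -0.0048 0.0013 0.0402 0.0004 0
```

View pics/m8.png

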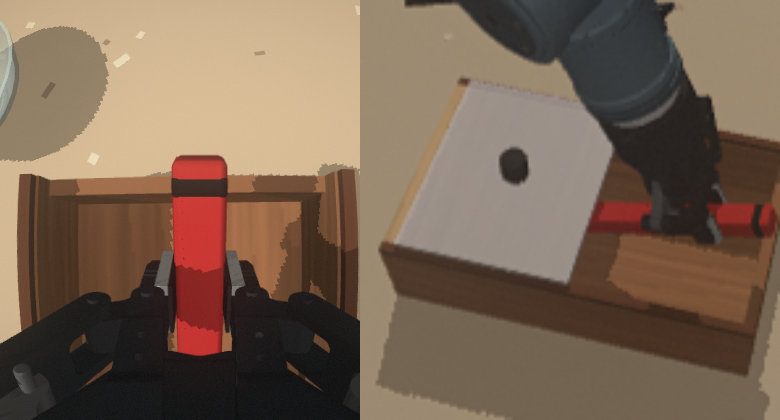

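The spatula is held straight, tilted 21°, with its end over the far wall (wrist view, (280,160)) and the lid still open. Continuing to 30°.

Request:
move_arm(motion="0.008 0 -0.006 0.001 0.04 0 0; 0.008 0 -0.006 0.001 0.04 0 0; 0.008 0 -0.005 0.001 0.04 0 0; 0.008 0 -0.005 0.001 0.04 0 0; 0 0 0 0 0 0 0; 0 0 0 0 0 0 0; 0 0 0 0 0 0 0")

```text
time_s: 15.72
ee_pos: [0.6279, -0.2884, 0.097]
ee_rot: [-179.6, -30.3, -20.7]
ft_force: [-0.3, 0.3, -2.5]
width: 0.0206
```

```bash
python3 - <<'E'
from h import *
where()
s=snap('wrist');K=s['camera_matrix'];R,_=cv2.Rodrigues(s['rvec']);c=-R.T@s['tvec'].ravel()
g=s['image'].astype(int);m=(g[...,0]-g[...,1]>90);ys,xs=np.nonzero(m[:, 230:330]);v=ys.min()+3;u=int(xs[ys==ys.min()+3].mean())+230
x=cv2.fisheye.undistortPoints(np.array([[[u,v]]],float),K,np.zeros(4))[0,0];print('cap',u,v,inbox(c+R.T@np.r_[x,1]*s['depth'][v,u]))
a=np.cos(np.radians(30)),np.sin(np.radians(30));d=.16
plan([pose(30,-.05+d*a[0],.014+d*a[1])],grip=0,vmax=.02,wmax=.05)
E
```

```text
t 15.7167 tip [-0.0534 -0.0041  0.0124] end [ 0.1672 -0.0037  0.1504] rot [ 1.000e-02 -2.982e+01  9.000e-02] F [-0.28  0.27 -2.45] w 0.0206
edge clearance above underside 0.027755057449146157
cap 277 163 [ 0.16354815 -0.00625109  0.15888016]
9 0.0182 -0.0005 0 0 0.0004 0 0; 0.0182 -0.0005 0 0 0.0004 0 0; 0.0182 -0.0005 0 0 0.0004 0 0; 0.0182 -0.0005 0 0 0.0004 0 0; 0.0182 -0.0005 0 0 0.0004 0 0; 0.0182 -0.0005 0 0 0.0004 0 0; 0.0182 -0.0005 0 0 0.0004 0 0; 0.0182 -0.0005 0 0 0.0004 0 0; 0.0182 -0.0005 0 0 0.0004 0 0
```

Request:
move_arm(motion="0.01 0 0 0 0 0 0; 0.016 0 0 0 0 0 0; 0.018 0 0 0 0 0 0; 0.018 0 0 0 0 0 0; 0.018 0 0 0 0 0 0; 0.018 0 0 0 0 0 0; 0.01 0 0 0 0 0 0; 0 0 0 0 0 0 0; 0 0 0 0 0 0 0")

```text
time_s: 16.52
ee_pos: [0.7219, -0.3237, 0.1518]
ee_rot: [-179.6, -29.8, -20.8]
ft_force: [-0.2, 0.5, -1.0]
width: 0.0208
```

```bash
python3 - <<'E'
from h import *
where();o=robot.observe();p=np.array(o['ee_pos']);R=Ro.from_euler('xyz',o['ee_rot'],degrees=True);print(p)
plan([(p+[0,0,.14],R)],grip=0,vmax=.03)
E
```

```text
t 16.5167 tip [ 0.0463 -0.0057  0.0688] end [ 0.2681 -0.0056  0.2049] rot [-1.000e-02 -2.935e+01  0.000e+00] F [-0.17  0.54 -1.04] w 0.0208
edge clearance above underside 0.028152858918805
[ 0.72192833 -0.32369707  0.15178975]
5 0.0139 0 -0.0243 0 0 0 0; 0.0139 0 -0.0243 0 0 0 0; 0.0139 0 -0.0243 0 0 0 0; 0.0139 0 -0.0243 0 0 0 0; 0.0139 0 -0.0243 0 0 0 0
```

Request:
move_arm(motion="0.008 0 -0.015 0 0 0 0; 0.014 0 -0.024 0 0 0 0; 0.014 0 -0.024 0 0 0 0; 0.014 0 -0.024 0 0 0 0; 0.014 0 -0.024 0 0 0 0; 0.008 0 -0.015 0 0 0 0; 0 0 0 0 0 0 0")

```text
time_s: 17.1
ee_pos: [0.7163, -0.3213, 0.2913]
ee_rot: [-179.4, -28.7, -21.0]
ft_force: [0.5, -0.1, 0.4]
width: 0.0206
```

```bash
cat >> h.py <<'E'
def blade():
    o=robot.observe();p=np.array(o['ee_pos']);Q=Ro.from_euler('xyz',o['ee_rot'],degrees=True)*R0.inv()
    U=W.as_matrix()
    f=lambda v:p+Q.apply(W.apply(np.array(v)+tip0-np.array([.0801,-.0047,-.0132])))
    return p,Ro.from_euler('xyz',o['ee_rot'],degrees=True),f([.04,0,.0025]),f([0,0,0]),f([.26,0,.01])
def turned(az,B):  # poses: rotate current pose about z by az deg, blade centre to B
    p,R,b,_,_=blade();Z=Ro.from_euler('z',az,degrees=True)
    return (np.array(B)+Z.apply(p-b),Z*R)
E
python3 - <<'E'
from h import *
np.set_printoptions(precision=4,suppress=True)
where();p,R,b,t,e=blade();print(p,b,t,e)
r0,a0=np.hypot(*b[:2]),np.degrees(np.arctan2(b[1],b[0]));pan=np.array([.4345,.271]);r1,a1=np.hypot(*pan),np.degrees(np.arctan2(pan[1],pan[0]))
print(r0,a0,r1,a1)
N=6;L=[]
for i in range(1,N+1):
    f=i/N;r=r0+(r1-r0)*min(1,f*1.5);a=np.radians(a0+(a1-a0)*f)
    L.append(turned((a1-a0)*f,[r*np.cos(a),r*np.sin(a),b[2]]))
    print(L[-1][0])
plan(L,grip=0,vmax=.034,wmax=.1)
E
```

```text
t 17.1 tip [ 0.0386 -0.0048  0.212 ] end [ 0.263  -0.0055  0.3438] rot [  0.2  -28.21  -0.12] F [ 0.49 -0.07  0.41] w 0.0206
edge clearance above underside -0.10251976103669538
[ 0.7163 -0.3213  0.2913] [ 0.5678 -0.266   0.2332] [ 0.5357 -0.2545  0.212 ] [ 0.747  -0.3301  0.3438]
0.6269949264928109 -25.09963487542893 0.5120851979895533 31.952013112194702
[ 0.7318 -0.1909  0.2913]
[ 0.7248 -0.0643  0.2913]
[0.6967 0.0546 0.2913]
[0.6502 0.1625 0.2913]
[0.6144 0.2677 0.2913]
[0.5617 0.3655 0.2913]
4 -0.0070 -0.0319 -0.0035 0.0199 -0.0004 -0.0364 0; -0.0059 -0.0322 -0.0029 0.0199 -0.0004 -0.0364 0; -0.0047 -0.0324 -0.0022 0.0199 -0.0004 -0.0364 0; -0.0035 -0.0326 -0.0016 0.0199 -0.0004 -0.0364 0
4 -0.0070 -0.0307 -0.0035 0.0199 -0.0004 -0.0364 0; -0.0059 -0.0310 -0.0029 0.0199 -0.0004 -0.0364 0; -0.0048 -0.0312 -0.0023 0.0199 -0.0004 -0.0364 0; -0.0036 -0.0314 -0.0017 0.0199 -0.0004 -0.0364 0
4 -0.0070 -0.0295 -0.0035 0.0199 -0.0004 -0.0364 0; -0.0059 -0.0298 -0.0029 0.0199 -0.0004 -0.0364 0; -0.0049 -0.0301 -0.0024 0.0199 -0.0004 -0.0364 0; -0.0038 -0.0303 -0.0017 0.0199 -0.0004 -0.0364 0
4 -0.0070 -0.0283 -0.0035 0.0199 -0.0004 -0.0364 0; -0.0060 -0.0286 -0.0030 0.0199 -0.0004 -0.0364 0; -0.0049 -0.0289 -0.0024 0.0199 -0.0004 -0.0364 0; -0.0039 -0.0291 -0.0018 0.0199 -0.0004 -0.0364 0
4 -0.0007 -0.0278 0 0.0199 -0.0004 -0.0364 0; 0.0003 -0.0278 0.0004 0.0199 -0.0004 -0.0364 0; 0.0013 -0.0277 0.0010 0.0199 -0.0004 -0.0364 0; 0.0023 -0.0276 0.0015 0.0199 -0.0004 -0.0364 0
4 -0.0007 -0.0278 0 0.0199 -0.0004 -0.0364 0; 0.0003 -0.0278 0.0004 0.0199 -0.0004 -0.0364 0; 0.0013 -0.0277 0.0010 0.0199 -0.0004 -0.0364 0; 0.0023 -0.0276 0.0015 0.0199 -0.0004 -0.0364 0
```

Request:
move_arm(motion="-0.006 -0.02 -0.003 0.013 0 -0.024 0; -0.006 -0.028 -0.003 0.018 0 -0.032 0; -0.006 -0.032 -0.003 0.02 0 -0.036 0; -0.005 -0.032 -0.002 0.02 0 -0.036 0; -0.005 -0.031 -0.002 0.02 0 -0.036 0; -0.005 -0.031 -0.003 0.02 0 -0.036 0; -0.005 -0.031 -0.003 0.02 0 -0.036 0; -0.005 -0.03 -0.003 0.02 0 -0.036 0; -0.005 -0.03 -0.003 0.02 0 -0.036 0; -0.005 -0.03 -0.003 0.02 0 -0.036 0; -0.005 -0.03 -0.003 0.02 0 -0.036 0; -0.005 -0.029 -0.003 0.02 0 -0.036 0; -0.005 -0.029 -0.003 0.02 0 -0.036 0; -0.005 -0.029 -0.002 0.02 0 -0.036 0; -0.005 -0.02 -0.002 0.013 0 -0.024 0; 0 -0.01 0 0.007 0 -0.012 0; 0 0 0 0 0 0 0")

```text
time_s: 18.52
ee_pos: [0.6328, 0.1536, 0.2539]
ee_rot: [-177.4, -26.2, 14.8]
ft_force: [-0.0, 0.6, -1.1]
width: 0.0206
```

```bash
python3 - <<'E'
from h import *
np.set_printoptions(precision=4,suppress=True)
p,R,b,t,e=blade();print(p,b,t,e,robot.observe()['width'],robot.observe()['q'])
h=np.degrees(np.arctan2(*(e-b)[1::-1]));pan=[.4345,.271]
# keep radial yaw at pan azimuth
plan([turned(31.95-h-4,[*pan,.2])],grip=0,vmax=.03,wmax=.08)
print(h)
E
```

```text
[0.6328 0.1536 0.2539] [0.4779 0.1103 0.2028] [0.4443 0.1007 0.1832] [0.6653 0.1639 0.305 ] 0.020552976727629832 [ -2.0335   0.3026 101.8035  12.1431  54.0161  67.501 ]
7 -0.0008 -0.0285 0.0013 0.0132 -0.0012 -0.0268 0; 0 -0.0285 0.0017 0.0132 -0.0012 -0.0268 0; 0.0007 -0.0285 0.0021 0.0132 -0.0012 -0.0268 0; 0.0015 -0.0284 0.0024 0.0132 -0.0012 -0.0268 0; 0.0023 -0.0283 0.0028 0.0132 -0.0012 -0.0268 0; 0.0030 -0.0282 0.0032 0.0132 -0.0012 -0.0268 0; 0.0038 -0.0281 0.0036 0.0132 -0.0012 -0.0268 0
15.976479937205653
```

Request:
move_arm(motion="0 -0.02 0.001 0.01 -0.001 -0.018 0; 0 -0.028 0.001 0.013 -0.001 -0.027 0; 0.001 -0.028 0.001 0.013 -0.001 -0.027 0; 0.001 -0.028 0.001 0.013 -0.001 -0.027 0; 0.002 -0.028 0.002 0.013 -0.001 -0.027 0; 0.003 -0.025 0.002 0.013 -0.001 -0.027 0; 0.003 -0.018 0.002 0.01 0 -0.018 0; 0 -0.008 0 0 0 -0.008 0; 0 0 0 0 0 0 0; 0 0 0 0 0 0 0")

```text
time_s: 19.35
ee_pos: [0.5783, 0.3285, 0.2445]
ee_rot: [-177.7, -25.5, 26.1]
ft_force: [-0.1, -0.7, -0.4]
width: 0.0209
```

```bash
python3 - <<'E'
from h import *
np.set_printoptions(precision=4,suppress=True)
p,R,b,t,e=blade();print(p,b,t,e,robot.observe()['width'])
plan([turned(0,[.4345,.271,.2])],grip=0,vmax=.015,wmax=.08)
E
```

```text
[0.5783 0.3285 0.2445] [0.4343 0.2555 0.1954] [0.403  0.2395 0.1762] [0.6087 0.3454 0.2952] 0.020922766467280543
2 0.0041 -0.0069 -0.0003 0 0 0 0; 0.0041 -0.0069 -0.0003 0 0 0 0
```

Request:
move_arm(motion="0.003 -0.006 0 0 0 0 0; 0.003 -0.005 0 0 0 0 0; 0 0 0 0 0 0 0; 0 0 0 0 0 0 0; 0 0 0 0 0 0 0; 0 0 0 0 0 0 0; 0 0 0 0 0 0 0; 0 0 0 0 0 0 0; 0 0 0 0 0 0 0; 0 0 0 0 0 0 0; 0 0 0 0 0 0 0; 0 0 0 0 0 0 0")

```text
time_s: 20.35
ee_pos: [0.5808, 0.3364, 0.2473]
ee_rot: [-177.8, -25.4, 25.7]
ft_force: [0.0, -0.1, -1.4]
width: 0.0208
```

```bash
python3 - <<'E'
from h import *
np.set_printoptions(precision=4,suppress=True)
p,R,b,t,e=blade();o=robot.observe();print(p,b,t,e,o['width'],o['qvel'])
T=snap('top');S=snap('side')
g=T['image'].astype(int);m=(g[...,0]-g[...,1]>70)&(g[...,0]-g[...,2]>70)
ys,xs=np.nonzero(m[200:380,60:260]);
P=np.array([world(T,u+60,v+200) for u,v in zip(xs,ys)]);print('red',len(P),P.min(0),P.max(0))
B=lambda s:cv2.cvtColor(s['image'],cv2.COLOR_RGB2BGR)
cv2.imwrite('pics/fin.png',np.hstack([B(T)[100:400,0:440],cv2.resize(B(S)[40:360,100:440],(319,300))]))
E
```

```text
[0.5808 0.3364 0.2473] [0.4362 0.2645 0.1982] [0.4048 0.2486 0.1791] [0.6113 0.3531 0.298 ] 0.020809764410282212 [-0.0191 -0.0452 -0.0092  0.0514  0.0362  0.1256]
red 1473 [ 0.3895 -0.0773 -0.0003] [0.6357 0.4798 1.2675]
```

View pics/fin.png

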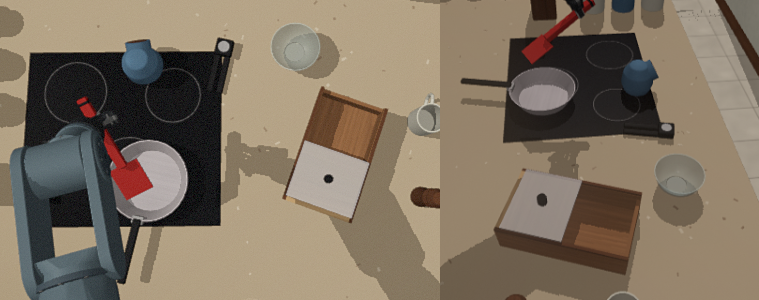

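The final view shows the lid open with nothing disturbed and the blade at top px (131,280). One numeric check on the blade, then I'll hand in.

```bash
python3 - <<'E'
from h import *
np.set_printoptions(precision=4,suppress=True)
T=dict(np.load('top.npz'));print('blade',world(T,131,280,.2),world(T,131,280),'pan mid z',world(T,147,281,.045))
g=T['image'].astype(int).sum(2);m=g[265:295,315:345]<150;ys,xs=np.nonzero(m);print('knob',inbox(world(T,315+xs.mean(),265+ys.mean(),.1105)))
b=world(T,131,280)[:2]
if np.hypot(*(b-[.4345,.271]))<.045: print(robot.finish_job())
E
```

```text
blade [0.4342 0.2658 0.2   ] [0.4342 0.2664 0.1983] pan mid z [0.4326 0.2723 0.045 ]
knob [-0.071   0.0032  0.1105]
the job is handed in; nothing more can be done
None
```

The job is handed in at about 20 s of the 56 s. The lid is open and the gripper is still holding the spatula, motionless, with its blade over the pan. The hand-in gave no verdict.

**What I did:** My first two grips on the lid knob missed. The wrist depth showed the real fingertips about 28 mm short of the reported TCP. After allowing for that, I slid the lid open by its knob, gripped the handle, tilted the spatula to 30°, drew it out along its axis and carried it over the pan.

**Last checks:**

| Check | Measured | Needed |
|---|---|---|
| Blade centre to pan centre (top camera) | about 5 mm | under 70 mm |
| Spatula tip height (from arm pose) | about 0.18 m | over 0.11 m |
| Spatula handle end height (from arm pose) | about 0.30 m | over 0.11 m |
| Finger opening (still gripping) | 20.8 mm | handle is 22 mm wide |
| Joint speeds | near zero | nearly still |
| Pan and bystanders | look unmoved in the pictures; mug and mill only partly in the final view, no distances measured | within 30 mm of start |

**Disagreement on the lid:** the readings ranged from about 0.1445 to 0.148 m open, and the last knob reading was about 0.147 m. All are above the required 0.142 m. The fingers slipped off the knob on the last pull, which suggests the lid had reached its stop, but I did not confirm that.

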